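# Set the beam-splitter rod to its middle click

### The job

Two small grey optical modules stand on the bench, each with a push-pull rod that clicks into three positions: in, middle and out. Pull the rod with the blue knob from fully in to its middle click, so that the light is shared between eyepiece and camera, and let go. Leave the rod with the yellow knob pushed in.

Things in the scene. Friction and masses are not known exactly. Their poses are not given: they have to be found in the camera images.
- blue_knob (a point): Centre of the blue knob to be pulled: round, 24 mm across, 24 mm long, level, 48 mm above the worktop, on a 10 mm steel rod out of the front of a fixed grey module (80 mm wide, 76 mm high; a port at the rear of its top reaches 103 mm). x points along the rod into the module, y sideways, z up: pulling goes along -x. Rod in: knob centre 38 mm ahead of the module's face, 30 mm ahead of its bushing.
- blue_rod (a joint): Travel of the blue-knobbed rod in m: 0 = fully in (it starts here), 0.030 = middle click, 0.060 = fully out (stop). A spring detent draws it into the nearest click and holds it; about 4 N pulls it out of the in click, and it tips over to the middle after about 15 mm. At the middle click a white ring on the rod shows just in front of the bushing.
- yellow_knob (a point): Centre of the yellow knob: same size, height and axes, on a second module of the same kind, which stands to the left or right of the blue one. Not to be used.
- yellow_rod (a joint): Travel of the yellow-knobbed rod in m, with the same clicks; it starts fully in at 0 and stays there.
Things that resemble listed ones, but are neither listed nor needed, are in the scene too. What is shaped like the part that bears blue_knob but green is not meant.

How it is judged (in metres and radians):
At the end, for the whole second after the job is handed in: The blue-knobbed rod rests at its middle click (0.030 m out, within 10 mm) and the yellow-knobbed rod is still fully in (within 10 mm) (value of joint blue_rod between 0.02 and 0.04 m and velocity of joint blue_rod between -0.01 and 0.01 m/s and value of joint yellow_rod below 0.01 m); the robot touches nothing.
It fails at once if the yellow-knobbed rod is pulled out of its inner click (value of joint yellow_rod above 0.012 m).
It also fails if it takes over 32 s, if anything falls off the work surface, if the arm or the gripper's body presses on something with over 40 N, if the wrist force passes 120 N, or if a joint passes its speed limit or range.

### The arm

A 6-joint arm with a two-finger parallel gripper is mounted at the origin on a cart in front of the work surface, level with it; the furniture and walls round the work are solid. World frame = base frame: x ahead of the robot, y to its left, z up, the work surface at z = 0. Lengths are in mm, angles in rad, forces in N, time in s.
With the tool pointing down it reaches from about 275 to 975 mm from the base axis. Payload 8.4 kg.
Tool frame: the origin (TCP) lies between the finger pads; the fingertips stand 19 mm ahead of it and the grasp point (between the pads) is the TCP; z points along the fingers, y is the line along which they close (so a half turn about z gives the same grasp; the last joint's range is limited). The gripper opens to 92 mm and grips with 3 to 60 N. Pads are 20 mm wide; open, the fingers measure 128 mm over their backs; the gripper's body (75 mm by 189 mm) begins 69 mm behind the grasp point.
Start: joints at [-1.315, 0.353, 1.633, -0, 1.155, -0.002], TCP at [159.345, -604.349, 233.583] pointing down, gripper open.
Joint ranges: [-2.63, 2.63], [-0.92, 2.1], [0.06, 2.66], [-1.3, 4.44], [0, 2.69], [-3.02, 3.02]. Speed limits (rad/s): [2.22, 2.22, 2.79, 3.14, 3.14, 3.14].

### API

Orientations are given as a unit quaternion [x, y, z, w].
In Python, from rig import readout, capture, camera_model, r, models gives the robot as it stands.
- The arm moves only by the tool move_arm, never from a script. Its argument "plan" is a list of rows, each an object with "delta_pos": the shift along the tool's x, y, z in m, a list of three; "delta_rot": the turn, a rotation vector about the tool's x, y, z in rad, a list of three; "gripper": the opening, from -1 (shut) to 1 (fully open). A call has exactly 10 rows; each row shifts and turns the commanded pose from where the row before left it, along the tool's axes as they then stand; what a row does not reach is not made up. A row lasts 1/10 s, in which the tool goes at most 50 mm and 8.59 degrees, less where a joint would pass 70% of its speed; a pose out of reach is approached as far as the arm can. A call with a gripper value outside its range is refused whole. The fingers move at their own pace and stop on an object; "force" is the grip in N (left out, the last holds). Time passes only in rows, so rows that do not move let the fingers close, or fill a call up. It gives the time, the measured TCP pose, the force, the opening and the grip force at its end, in the units of the state.
- readout.get_state(): the state, without advancing time (a new reading comes with each control period).
- capture(name): name is "side" or "top" or "wrist"; returns (picture, depth): 400x640x3 uint8, blue, green, red; 400x640 float32, mm along the optical axis (not along the pixel's ray), 0 where there is no reading.
- camera_model(name): a dict with "fov_y" (degrees; the focal length in pixels is half the picture's height over the tangent of half this angle, whatever the lens; pixels are square), "cx", "cy" (the principal point, pixels), "xyz" and "orientation" of the camera in the world. Camera axes: x right, y up, looking along -z (the intrinsics and any distortion apply to the point x, -y, -z); pixel columns grow to the right and rows downward; lengths in mm; the calibration is good to about 2 mm. A picture is of the moment at which its call begins: read the wrist's pose just before it. camera_model takes no time and is no camera call; for the wrist camera it gives the pose at the moment of the call.
- r.sign_off(): hands the job in; it is judged then, once.
Trained networks look in the newest picture that a camera, given by its name, has taken for a name from the list of things; names that differ only in an ending like _2 or _b are one class to them, and where a whole thing is asked for, a point or a joint stands for the part that bears it (a point fixed in the world has none). Each returns a list of dicts, best first, with "p" (0 to 1); they miss things now and then, are a little off and sometimes report something else, mostly with a low value. They report only what shows in the picture. A call takes as long as a camera call. They do not tell look-alikes from the thing itself.
- models.outline_of(camera, target): "pixels" (400x640 bool, what is visible of it) and "box" ([left, top, right, bottom] in pixels, round what is visible of it).
- models.spot_point(camera, target): "centre" ([column, row] in pixels: a listed point, or the origin of a listed thing).
The state is a dict: "time_s": time; "q": joint angles; "qvel": joint speeds; "joint_torque": joint torques, N m; "tcp_pos": TCP position; "tool_rot": TCP orientation; "ft_force": force on the tool from outside, world axes, zero at the start; "wrist_torque": the same for the moment, N m; "width": finger opening in mm; "grasp_force": force on a finger pad.
Only numpy, scipy, OpenCV 4.12 (cv2) and the standard library are available. Lean on these libraries where they do the work, as an engineer would, in place of code of your own. Each camera call takes 0.05 s, during which the arm holds its last target. There are 200 camera calls.

## Working session

There is one attempt and no reset: what is moved stays moved. The work goes in short steps, Python scripts to look and compute and a tool call to move; the robot and the scene stay as the last step left them, time stands still between calls to the robot, and variables do not carry over. Pictures are saved under pics/ and viewed, at most 10 in all, crops included, and the job is handed in when it is done.

Besides the shell and the picture viewer there is one more tool, called after "Emit:" as a command line: name --argument value ..., lists and objects as JSON in quotes. move_arm: Moves the arm, as the interface text tells. Its arguments: {"type":"object","properties":{"plan":{"type":"array"},"force":{"type":"number"}},"required":["plan"]}

```bash
mkdir -p pics
cat > h.py <<'E'
import numpy as np, cv2, json
from rig import readout, capture, camera_model, r, models
from scipy.spatial.transform import Rotation as R
def look(c):
    m=camera_model(c); im,d=capture(c); return m,im,d
def world(m,d,u,v,z=None):
    f=200/np.tan(np.radians(m["fov_y"])/2)
    z=d[int(round(v)),int(round(u))] if z is None else z
    p=np.array([(u-m["cx"])/f*z,-(v-m["cy"])/f*z,-z])
    return R.from_quat(m["orientation"]).apply(p)+np.array(m["xyz"])
E
python3 - <<'E'
from h import *
for c in ["side","top"]:
    m,im,d=look(c); print({k:v for k,v in m.items()})
    cv2.imwrite(f"pics/{c}1.png",im)
    for t in ["blue_knob","yellow_knob"]:
        for o in models.spot_point(c,t):
            u,v=o["centre"]; print(c,t,o, world(m,d,u,v).round(1) if 0<=u<640 and 0<=v<400 else "")
print(readout.get_state())
E
```

```text
{'fov_y': 45.10569259984024, 'cx': 318.962850344357, 'cy': 206.7875351213922, 'xyz': array([-914.33920272, -473.56648122, 1722.43320627]), 'orientation': array([ 0.26874157, -0.21670681, -0.56934424,  0.7460987 ])}
side blue_knob {'centre': [347.7, 224.3], 'p': 0.53} [ 398.9 -284.3   56.4]
side blue_knob {'centre': [389.3, 238.3], 'p': 0.53} [ 411.4 -474.4    6. ]
side yellow_knob {'centre': [211.9, 180.1], 'p': 0.54} [489.1 398.   51.3]
{'fov_y': 48.763451373511614, 'cx': 326.524787333699, 'cy': 196.85386447470742, 'xyz': array([   1.88104259, -240.55364978, 1877.38859612]), 'orientation': array([ 0.10376172, -0.08076116, -0.63196742,  0.76375933])}
top blue_knob {'centre': [456.5, 251.7], 'p': 0.59} [ 351.9 -705.7   54.4]
top blue_knob {'centre': [400.4, 235.5], 'p': 0.5} [   1.9 -240.6 1877.4]
top yellow_knob {'centre': [211.9, 172.8], 'p': 0.59} [509.3 393.    5.8]
{'time_s': 0.3, 'q': array([-1.31538325e+00,  3.53206396e-01,  1.63362200e+00, -1.80809450e-05,
        1.15520458e+00, -2.40405468e-03]), 'qvel': array([-1.56605722e-03, -5.01712909e-04,  4.91266810e-04,  5.52686306e-04,
        2.38561051e-03, -1.65781300e-05]), 'joint_torque': array([ 7.59386621e-04, -5.93203247e+01, -3.34032190e+01,  6.96763373e-02,
        2.04068591e-02, -7.59533850e-05]), 'tcp_pos': array([ 159.31237078, -604.2062485 ,  233.35886535]), 'tool_rot': array([ 9.91702297e-01,  1.28555459e-01, -3.59807859e-05, -2.17355263e-04]), 'ft_force': array([ 0.76504114,  0.03929403, -0.34838855]), 'wrist_torque': array([-0.00598895, -0.01286225,  0.0245244 ]), 'grasp_force': 0.0, 'width': 92.09362549358502}
```

View pics/side1.png

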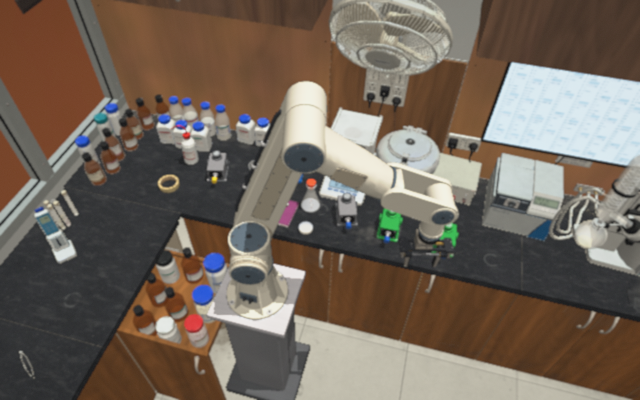

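View pics/top1.png

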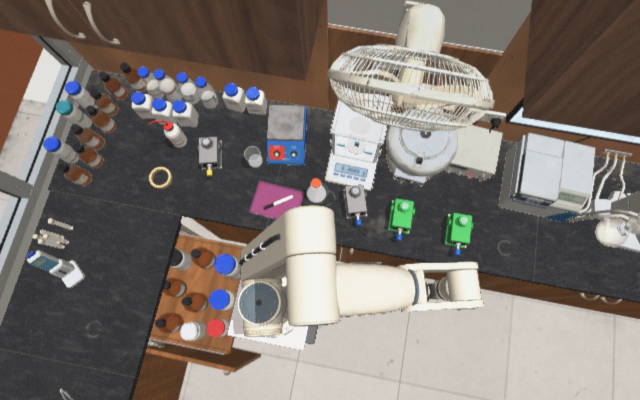

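Candidates for the blue knob: the grey module (side 347,225; top ~359,221), the green ones (side 387,238; top 400,236 and 456,250). Only the first is grey; I'll confirm it in a crop and measure it.

```bash
cat >> h.py <<'E'
def plane(m,u,v,h):
    o=np.array(m["xyz"]); q=world(m,None,u,v,1000.)-o
    return o+q*(h-o[2])/q[2]
E
python3 - <<'E'
from h import *
crops=[]
for c,(u0,v0) in {"side":(347,215),"top":(357,205)}.items():
    m,im,d=look(c)
    hsv=cv2.cvtColor(im,cv2.COLOR_BGR2HSV)
    k=cv2.inRange(hsv,(100,110,50),(125,255,255)); w=np.zeros_like(k); w[v0-10:v0+30,u0-16:u0+16]=1; k=(k>0)&(w>0)
    vs,us=np.nonzero(k); print(c,"knob",us.size,us.mean(),vs.mean(),us.min(),us.max(),vs.min(),vs.max(),plane(m,us.mean(),vs.mean(),52).round(1))
    P=[]
    for v in range(v0-45,v0+35):
        for u in range(u0-30,u0+30):
            if d[v,u]>0: P.append(np.r_[world(m,d,u,v),u,v,hsv[v,u]])
    P=np.array(P); 
    for lo,hi in [(66,86),(93,115)]:
        s=P[(P[:,2]>lo)&(P[:,2]<hi)&(P[:,6]<60)]
        if len(s)>3:
            rc=cv2.minAreaRect(s[:,:2].astype(np.float32)); print(lo,len(s),s[:,:5].mean(0).round(1),rc)
    s=P[(P[:,5]>100)&(P[:,5]<125)&(P[:,6]>110)&(P[:,2]<80)&(P[:,2]>30)]; print("blue depth",len(s),s[:,:5].mean(0).round(1))
    crops.append(cv2.resize(im[v0-45:v0+45,u0-30:u0+30],None,fx=6,fy=6,interpolation=cv2.INTER_CUBIC))
    # networks
    for o in models.outline_of(c,"blue_knob"): print(o["p"],o["box"])
cv2.imwrite("pics/crop1.png",np.hstack(crops))
E
```

```text
side knob 37 348.0 224.64864864864865 345 351 222 228 [ 400.8 -285.5   52. ]
66 302 [ 481.9 -256.6   75.8  346.   206.4] ((491.40863037109375, -250.7022705078125), (127.04795837402344, 89.72798919677734), 16.641361236572266)
93 60 [ 517.9 -246.9  103.4  346.1  196.1] ((517.6326904296875, -246.6200408935547), (50.866371154785156, 36.70848846435547), 11.712796211242676)
blue depth 31 [ 399.5 -284.6   52.4  347.7  224.8]
0.47 [388.2, 232.4, 390.7, 239.8]
0.37 [346.6, 218.3, 349.2, 225.2]
top knob 36 358.25 222.30555555555554 355 361 219 225 [ 398.8 -286.2   52. ]
66 472 [ 499.4 -257.9   75.   356.   197.2] ((548.3338623046875, -244.27395629882812), (236.838623046875, 194.53439331054688), 10.612025260925293)
93 70 [ 522.5 -249.5  104.   355.4  189.7] ((587.9027709960938, -265.1411437988281), (39.51602554321289, 176.06190490722656), 76.39596557617188)
blue depth 29 [ 399.4 -286.1   57.7  358.3  221.9]
0.57 [399.0, 234.0, 402.1, 239.5]
0.52 [355.9, 218.3, 361.4, 223.9]
0.37 [453.9, 246.0, 462.5, 258.4]
0.32 [209.0, 167.1, 212.1, 177.6]
```

View pics/crop1.png

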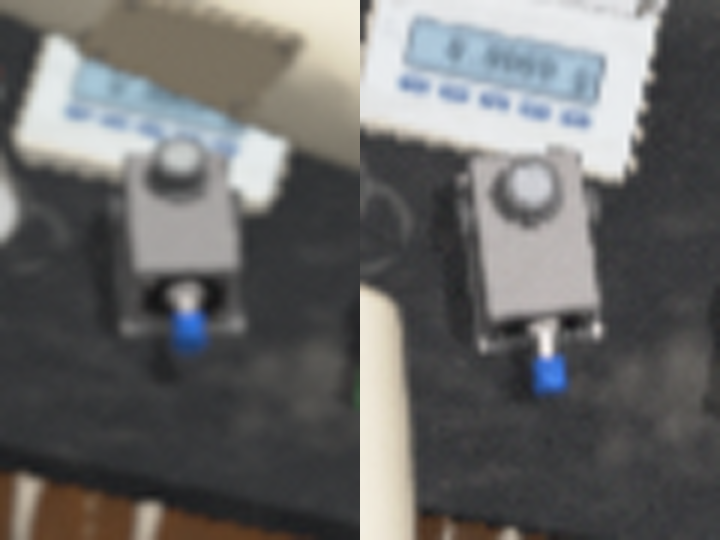

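The crops show the grey module with the blue knob at side (348,225) and top (358,222), rod in. That is the part meant; the look-alikes on its right are green. The knob is at about (400,-286,48) and the axis at about 17° in the plane. Next I move above it for a wrist view.

Emit:
move_arm --plan '[{"delta_pos":[0.015,-0.012,0],"delta_rot":[0,0,0],"gripper":1},{"delta_pos":[0.03,-0.024,0],"delta_rot":[0,0,-0.01],"gripper":1},{"delta_pos":[0.035,-0.028,0],"delta_rot":[0,0,-0.01],"gripper":1},{"delta_pos":[0.035,-0.028,0],"delta_rot":[0,0,-0.01],"gripper":1},{"delta_pos":[0.035,-0.028,0],"delta_rot":[0,0,-0.01],"gripper":1},{"delta_pos":[0.035,-0.028,0],"delta_rot":[0,0,0],"gripper":1},{"delta_pos":[0.035,-0.028,0],"delta_rot":[0,0,0],"gripper":1},{"delta_pos":[0.035,-0.028,0],"delta_rot":[0,0,0],"gripper":1},{"delta_pos":[0.03,-0.024,0],"delta_rot":[0,0,0],"gripper":1},{"delta_pos":[0.015,-0.012,0],"delta_rot":[0,0,0],"gripper":1}]'

```text
time_s: 1.5
tcp_pos: [380.8, -286.4, 233.7]
tool_rot: [0.989, 0.149, 0.0, -0.0]
ft_force: [1.0, -1.3, -0.3]
width: 91.9
grasp_force: 0.0
```

```bash
cat > w.py <<'E'
from h import *
import sys
m,im,d=look("wrist"); s=readout.get_state()
print(s["time_s"],s["tcp_pos"],s["tool_rot"],s["q"].round(3),m["xyz"].round(1),m["fov_y"],m["cx"],m["cy"])
cv2.imwrite(sys.argv[1],im)
for t in ["blue_knob","yellow_knob"]:
    for o in models.spot_point("wrist",t): print(t,o,plane(m,*o["centre"],48).round(1))
hsv=cv2.cvtColor(im,cv2.COLOR_BGR2HSV)
k=cv2.inRange(hsv,(100,150,50),(125,255,255)); n,l,st,ce=cv2.connectedComponentsWithStats(k)
for i in range(1,n):
    if st[i,4]>80: 
        print(st[i],ce[i].round(1),plane(m,*ce[i],56).round(1),"depth",world(m,d,*ce[i]).round(1))
P=np.array([world(m,d,u,v) for v in range(0,400,3) for u in range(0,640,3) if d[v,u]>0])
P=P[np.hypot(P[:,0]-460,P[:,1]+265)<110]
for lo,hi in [(70,82),(97,110)]:
    q=P[(P[:,2]>lo)&(P[:,2]<hi)]
    if len(q)>5: print(lo,len(q),q.mean(0).round(1),cv2.minAreaRect(q[:,:2].astype(np.float32)))
E
python3 w.py pics/w1.png
```

```text
1.55 [ 381.58025788 -285.4820826   233.69878055] [ 9.88788476e-01  1.49320441e-01  5.90671491e-04 -6.37799455e-04] [-0.647  0.12   1.94   0.002  1.082  0.623] [ 458.1 -263.5  384.9] 68.63683630196671 312.6706851613669 193.50498681254228
blue_knob {'centre': [612.6, 288.6], 'p': 0.93} [ 354.1 -712.5   48. ]
blue_knob {'centre': [443.7, 229.9], 'p': 0.87} [ 365.1 -463.    48. ]
blue_knob {'centre': [315.7, 158.9], 'p': 0.59} [ 403. -284.   48.]
[309 151  19  22 360] [318.2 162.3] [ 401.4 -287.4   56. ] depth [ 402.  -287.1   59.7]
[436 217  24  23 359] [447.3 227.9] [ 371.  -461.4   56. ] depth [ 371.1 -461.1   56.5]
[603 278  26  17 216] [615.7 285.2] [ 362.1 -702.8   56. ] depth [ 362.  -703.5   55.5]
70 926 [ 490.3 -259.6   75.9] ((493.740478515625, -258.4224853515625), (117.40570068359375, 79.9339828491211), 17.138858795166016)
97 225 [ 519.7 -250.2  103.5] ((520.2989501953125, -250.20066833496094), (39.25053787231445, 39.10747528076172), 16.92494010925293)
```

View pics/w1.png

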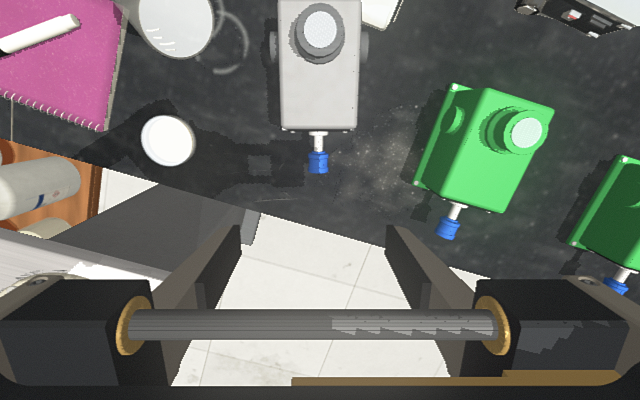

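The wrist view shows the grey module upright in the upper middle, its blue knob at (318,162), giving (401.5,-287), axis 17.1°. The tool x is already at 17.2°. Next I line up and descend with the fingers either side of the knob.

Emit:
move_arm --plan '[{"delta_pos":[0.008,0.003,0.01],"delta_rot":[0,0,0],"gripper":1},{"delta_pos":[0.009,0.004,0.02],"delta_rot":[0,0,0],"gripper":1},{"delta_pos":[0,0,0.025],"delta_rot":[0,0,0],"gripper":1},{"delta_pos":[0,0,0.025],"delta_rot":[0,0,0],"gripper":1},{"delta_pos":[0,0,0.025],"delta_rot":[0,0,0],"gripper":1},{"delta_pos":[0,0,0.025],"delta_rot":[0,0,0],"gripper":1},{"delta_pos":[0,0,0.025],"delta_rot":[0,0,0],"gripper":1},{"delta_pos":[0,0,0.02],"delta_rot":[0,0,0],"gripper":1},{"delta_pos":[0,0,0.01],"delta_rot":[0,0,0],"gripper":1},{"delta_pos":[0,0,0],"delta_rot":[0,0,0],"gripper":1}]'

```text
time_s: 2.65
tcp_pos: [397.0, -291.4, 47.0]
tool_rot: [0.989, 0.148, -0.001, -0.001]
ft_force: [0.2, -0.4, 0.0]
width: 91.9
grasp_force: 0.0
```

```bash
python3 w.py pics/w2.png
```

```text
2.7 [ 397.69220228 -291.73646016   48.06780045] [ 9.88999567e-01  1.47917117e-01 -4.42634442e-04 -4.31851655e-04] [-0.636  0.422  2.05  -0.     0.671  0.638] [ 474.7 -268.9  198. ] 68.63683630196671 312.6706851613669 193.50498681254228
blue_knob {'centre': [307.2, 242.4], 'p': 0.63} [ 403.1 -287.3   48. ]
[ 286  228   41   47 1661] [306.2 251.2] [ 401.7 -287.3   56. ] depth [ 403.4 -286.9   59.2]
70 4133 [ 472.7 -265.5   76.1] ((449.1481628417969, -276.87677001953125), (128.1079864501953, 123.96261596679688), 16.380306243896484)
97 209 [ 417.8 -285.   102.9] ((430.9909362792969, -293.250244140625), (111.68650817871094, 132.36306762695312), 79.66870880126953)
```

View pics/w2.png

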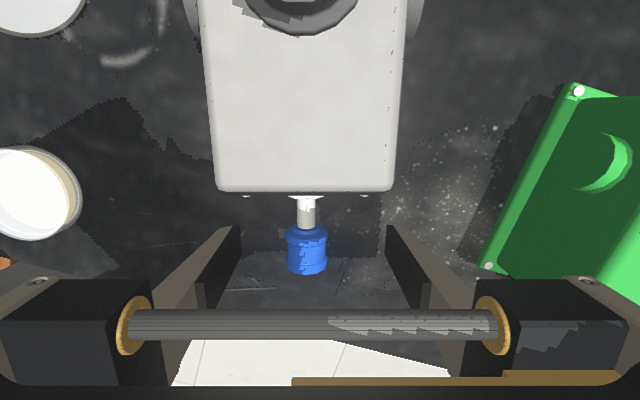

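The knob (306,251) sits between the open fingers, about 5 mm ahead of and 3 mm to the left of the TCP. I centre on it and close.

Emit:
move_arm --plan '[{"delta_pos":[0.003,-0.003,0],"delta_rot":[0,0,0],"gripper":1},{"delta_pos":[0.002,0,0],"delta_rot":[0,0,0],"gripper":1},{"delta_pos":[0,0,0],"delta_rot":[0,0,0],"gripper":-1},{"delta_pos":[0,0,0],"delta_rot":[0,0,0],"gripper":-1},{"delta_pos":[0,0,0],"delta_rot":[0,0,0],"gripper":-1},{"delta_pos":[0,0,0],"delta_rot":[0,0,0],"gripper":-1},{"delta_pos":[0,0,0],"delta_rot":[0,0,0],"gripper":-1},{"delta_pos":[0,0,0],"delta_rot":[0,0,0],"gripper":-1},{"delta_pos":[0,0,0],"delta_rot":[0,0,0],"gripper":-1},{"delta_pos":[0,0,0],"delta_rot":[0,0,0],"gripper":-1}]' --force 20

```text
time_s: 3.8
tcp_pos: [402.0, -287.2, 48.6]
tool_rot: [0.989, 0.148, -0.0, 0.0]
ft_force: [1.1, -1.7, -0.5]
width: 30.2
grasp_force: 0.0
```

Still closing (30 mm); I wait, then pull 30 mm.

Emit:
move_arm --plan '[{"delta_pos":[0,0,0],"delta_rot":[0,0,0],"gripper":-1},{"delta_pos":[0,0,0],"delta_rot":[0,0,0],"gripper":-1},{"delta_pos":[0,0,0],"delta_rot":[0,0,0],"gripper":-1},{"delta_pos":[0,0,0],"delta_rot":[0,0,0],"gripper":-1},{"delta_pos":[0,0,0],"delta_rot":[0,0,0],"gripper":-1},{"delta_pos":[0,0,0],"delta_rot":[0,0,0],"gripper":-1},{"delta_pos":[0,0,0],"delta_rot":[0,0,0],"gripper":-1},{"delta_pos":[0,0,0],"delta_rot":[0,0,0],"gripper":-1},{"delta_pos":[0,0,0],"delta_rot":[0,0,0],"gripper":-1},{"delta_pos":[0,0,0],"delta_rot":[0,0,0],"gripper":-1}]'

```text
time_s: 4.8
tcp_pos: [401.6, -286.3, 48.5]
tool_rot: [0.989, 0.148, -0.0, -0.001]
ft_force: [0.4, 5.2, 3.0]
width: 21.8
grasp_force: 20.0
```

Emit:
move_arm --plan '[{"delta_pos":[-0.003,0,0],"delta_rot":[0,0,0],"gripper":-1},{"delta_pos":[-0.003,0,0],"delta_rot":[0,0,0],"gripper":-1},{"delta_pos":[-0.004,0,0],"delta_rot":[0,0,0],"gripper":-1},{"delta_pos":[-0.004,0,0],"delta_rot":[0,0,0],"gripper":-1},{"delta_pos":[-0.004,0,0],"delta_rot":[0,0,0],"gripper":-1},{"delta_pos":[-0.004,0,0],"delta_rot":[0,0,0],"gripper":-1},{"delta_pos":[-0.004,0,0],"delta_rot":[0,0,0],"gripper":-1},{"delta_pos":[-0.004,0,0],"delta_rot":[0,0,0],"gripper":-1},{"delta_pos":[0,0,0],"delta_rot":[0,0,0],"gripper":-1},{"delta_pos":[0,0,0],"delta_rot":[0,0,0],"gripper":-1}]'

```text
time_s: 5.8
tcp_pos: [372.8, -295.3, 48.5]
tool_rot: [0.989, 0.148, -0.0, -0.001]
ft_force: [0.2, 6.7, 1.7]
width: 21.9
grasp_force: 20.0
```

```bash
python3 w.py pics/w3.png
```

```text
5.85 [ 372.75457723 -295.23559609   48.43462211] [ 9.88972764e-01  1.48095270e-01 -3.39091745e-04 -7.40045240e-04] [-6.730e-01  4.020e-01  2.087e+00  1.000e-03  6.550e-01  5.990e-01] [ 450.2 -272.6  199.6] 68.63683630196671 312.6706851613669 193.50498681254228
blue_knob {'centre': [312.5, 253.5], 'p': 0.57} [ 372.2 -296.2   48. ]
[ 293  232   39   51 1601] [312.2 258.9] [ 373.2 -295.8   56. ] depth [ 374.7 -295.3   58.8]
70 3144 [ 460.7 -268.8   75.8] ((424.9900817871094, -279.462890625), (129.3944854736328, 79.82451629638672), 16.91842269897461)
97 55 [ 380.8 -294.7  103.2] ((373.292724609375, -296.50811767578125), (22.3478946685791, 37.33420181274414), 17.137466430664062)
```

View pics/w3.png

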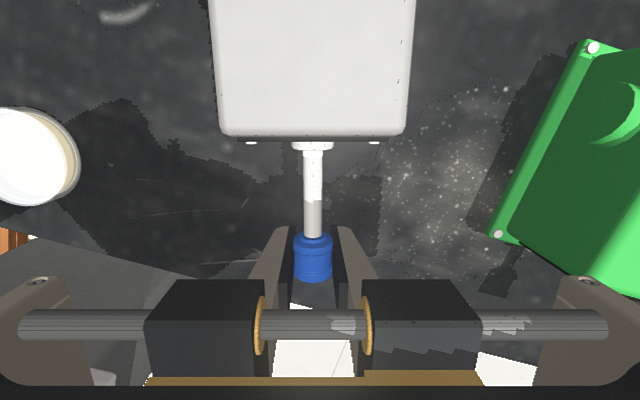

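The knob (312,259) followed the fingers 30 mm out, with the rod visible (310,150–240) and almost no axial force, so it is at the middle click. Now I open and wait before rising.

Emit:
move_arm --plan '[{"delta_pos":[0,0,0],"delta_rot":[0,0,0],"gripper":1},{"delta_pos":[0,0,0],"delta_rot":[0,0,0],"gripper":1},{"delta_pos":[0,0,0],"delta_rot":[0,0,0],"gripper":1},{"delta_pos":[0,0,0],"delta_rot":[0,0,0],"gripper":1},{"delta_pos":[0,0,0],"delta_rot":[0,0,0],"gripper":1},{"delta_pos":[0,0,0],"delta_rot":[0,0,0],"gripper":1},{"delta_pos":[0,0,0],"delta_rot":[0,0,0],"gripper":1},{"delta_pos":[0,0,0],"delta_rot":[0,0,0],"gripper":1},{"delta_pos":[0,0,0],"delta_rot":[0,0,0],"gripper":1},{"delta_pos":[0,0,0],"delta_rot":[0,0,0],"gripper":1}]'

```text
time_s: 6.95
tcp_pos: [373.4, -295.9, 48.6]
tool_rot: [0.989, 0.148, 0.0, 0.0]
ft_force: [0.4, -0.0, -0.3]
width: 91.9
grasp_force: 0.0
```

Emit:
move_arm --plan '[{"delta_pos":[0,0,0],"delta_rot":[0,0,0],"gripper":1},{"delta_pos":[0,0,-0.01],"delta_rot":[0,0,0],"gripper":1},{"delta_pos":[0,0,-0.02],"delta_rot":[0,0,0],"gripper":1},{"delta_pos":[0,0,-0.02],"delta_rot":[0,0,0],"gripper":1},{"delta_pos":[0,0,-0.02],"delta_rot":[0,0,0],"gripper":1},{"delta_pos":[0,0,-0.02],"delta_rot":[0,0,0],"gripper":1},{"delta_pos":[0,0,-0.02],"delta_rot":[0,0,0],"gripper":1},{"delta_pos":[0,0,-0.01],"delta_rot":[0,0,0],"gripper":1},{"delta_pos":[0,0,0],"delta_rot":[0,0,0],"gripper":1},{"delta_pos":[0,0,0],"delta_rot":[0,0,0],"gripper":1}]'

```text
time_s: 7.95
tcp_pos: [373.1, -295.8, 168.3]
tool_rot: [0.989, 0.148, -0.0, -0.0]
ft_force: [-0.3, 0.4, -0.4]
width: 91.8
grasp_force: 0.0
```

```bash
python3 w.py pics/w4.png
```

```text
8.0 [ 372.91791727 -295.60503128  167.9033031 ] [ 9.88932956e-01  1.48362183e-01 -3.52452830e-04 -3.84485625e-04] [-0.673  0.203  2.008  0.     0.932  0.6  ] [ 450.5 -272.9  319.5] 68.63683630196671 312.6706851613669 193.50498681254228
blue_knob {'centre': [468.6, 246.2], 'p': 0.69} [ 366.  -465.6   48. ]
blue_knob {'centre': [313.3, 190.7], 'p': 0.57} [ 375.7 -296.5   48. ]
[300 182  24  27 544] [311.9 195.4] [ 373.1 -295.9   56. ] depth [ 374.2 -295.6   60. ]
[455 229  32  30 570] [470.3 244. ] [ 371.2 -460.5   56. ] depth [ 371.6 -459.5   57.3]
70 1231 [ 477.5 -263.5   76. ] ((479.12744140625, -262.8835144042969), (87.97056579589844, 80.03754425048828), 17.156652450561523)
97 125 [ 507.6 -253.9  103.2] ((506.7701721191406, -254.09713745117188), (12.603344917297363, 36.72026824951172), 17.0301570892334)
```

View pics/w4.png

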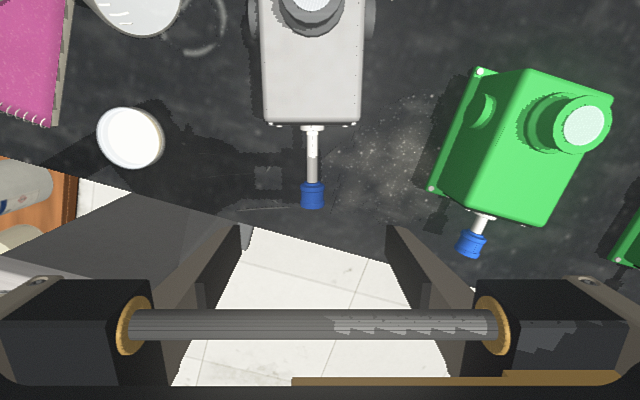

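The released knob (312,195) stays at (373,-296), 29.9 mm out from where it started, with the white ring at the bushing. The gripper is clear.

```bash
python3 -c "
from rig import r
print(r.sign_off())"
```

```text
the job is handed in; nothing more can be done
None
```

The blue-knobbed rod was pulled about 30 mm to its middle click and released, the arm never went near the yellow-knobbed rod, the gripper is clear, and the job was handed in at about 8 s (no verdict was returned).

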